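# Roll a vial up to a gauge plunger and gauge it

## Robot

A 6-joint arm with a two-finger parallel gripper is mounted at the origin on a cart in front of the work surface, level with it; the furniture and walls round the work are solid. World frame = base frame: x ahead of the robot, y to its left, z up, the work surface at z = 0. Lengths are in m, angles in rad, forces in N, time in s.
With the tool pointing down it reaches from about 0.35 to 0.975 m from the base axis. Payload 4.9 kg.
Tool frame: the origin (TCP) lies at the very end of the fingers, on their centre line; the grasp point (between the pads) lies 19 mm behind it; z points along the fingers, x is the direction in which the jaws open and shut, and the axes are right-handed (so a half turn about z gives the same grasp; the last joint's range is limited). The gripper opens to 85 mm and grips with 20 to 120 N. Pads are 22 mm wide; open, the fingers measure 114 mm over their backs; the gripper's body (76 mm by 85 mm) begins 54 mm behind the grasp point. The pads swing forward as they close: fully open they stand 13 mm farther back than shut.
Start: joints at [1.049, 0.053, 1.613, -0, 1.476, -0.119], TCP at [0.245, 0.575, 0.231] pointing down, gripper open.
Joint ranges: [-3.01, 3.01], [-1.01, 2.22], [0.06, 2.58], [-1.02, 4.17], [0.09, 2.62], [-3.14, 3.14]. Speed limits (rad/s): [2.57, 2.57, 3.14, 3.14, 3.14, 3.14].

## Interface

Orientations are given as a unit quaternion [w, x, y, z].
In Python, from plant import manip, imaging gives the robot as it stands.
- The arm moves only by the shell command python3 -m pendant 'ROWS'. ROWS is JSON, a list that holds one entry, the list of rows, each a list of 7 numbers: the turn, a rotation vector about the world's x, y, z in units of pi rad (1.0 is pi rad), then the shift along the world's x, y, z in units of 250 mm (1.0 is 250 mm), then the opening, from 0 (shut) to 1 (fully open). In form: [[[ax, ay, az, tx, ty, tz, claw], ...]]. A call has 1 to 20 rows; each row shifts and turns the commanded pose from where the row before left it; what a row does not reach is not made up. A row lasts 1/8 s, in which the tool goes at most 62.5 mm and 10.7 degrees, less where a joint would pass 70% of its speed; a pose out of reach is approached as far as the arm can. A call with a number of a shift or a turn outside -1 to 1 is refused whole. A call with a gripper value outside its range is refused whole. The fingers move at their own pace and stop on an object; the grip force is fixed at half the most. Time passes only in rows, so rows that do not move let the fingers close. It gives the time, the measured TCP pose, the force and the opening at its end, in the units of the state.
- manip.state(): the state, without advancing time (a new reading comes with each control period).
- imaging.grab_frame(name): name is "scene" or "top"; returns a dict with "frame" (480x640x3 uint8, blue, green, red), "mtx" (3x3 intrinsics, pixels), "world_to_cam" (4x4, takes a point from world to camera coordinates). Camera axes: x right, y down, z forward; pixel columns grow to the right and rows downward; lengths in m; the calibration is good to about 2 mm. A picture is of the moment at which its call begins. There is no depth.
- manip.job_done(): hands the job in, once; it reports no verdict.
The state is a dict: "time": time; "joint_pos": joint angles; "joint_vel": joint speeds; "joint_efforts": joint torques, N m; "tool_pos": TCP position; "tool_rot": TCP orientation; "contact_force": force on the tool from outside, world axes, zero at the start; "ft_torque": the same for the moment, N m; "gripper_width": opening from 0.0 (shut) to 1.0 (fully open).
Only numpy, scipy, OpenCV 4.12 (cv2) and the standard library are available. Lean on these libraries where they do the work, as an engineer would, in place of code of your own. Each camera call takes 0.05 s, during which the arm holds its last target. There are 200 camera calls.

## Task

Push the vial on its side so that it rolls along the metal bed, never lifting it, up to the sprung plunger of the gauge block, and hold it pressed against the plunger at a steady 6 N or so for a good second, never reaching 10 N. Then ease off so slowly that the spring does not throw it back (the glass must never go faster than 10 cm/s), and leave it standing still across the bed with its middle between the two engraved lines. Leave the things round the bed where they are.

Things in the scene. Friction and masses are not known exactly. Their poses are not given: they have to be found in the camera images.
- bed: Fixed metal rolling bed: plate 230 mm long (its x, -130 to +100 mm), 100 mm wide (its y), top 12 mm above the worktop, with an 8 mm wide rail on each long side (inner faces at y = +-42 mm), 8 mm higher. Origin on the worktop; +x is the rolling direction, towards the gauge; z up. Two dark engraved lines cross it at x = 45.5 and 64.5 mm.
- window (a point): Point on the bed's top surface midway between the two engraved lines (bed x = 55 mm, y = 0); axes as the bed's.
- gauge: Fixed grey gauge block at the end of the bed, 50 x 60 mm and 46 mm tall on a 70 x 76 mm foot; origin on the worktop below its middle, 130 mm along +x from the bed's origin, axes as the bed's. A sprung plunger with a flat disc 20 mm across reaches from it towards the vial (-x), its axis 26 mm above the worktop at y = 0.
- plunger_nominal (a point): Nominal centre of the plunger disc's face, fixed to the block. The real face lies up to 4 mm before or behind it along x: a screw collar sets it anew each time, unmeasured. A vial just touching the unloaded disc has its middle within 4 mm of halfway between the lines. The plunger yields 0.5 mm per newton (2 N/mm from zero, hard stop after 10 mm) and springs back with the load.
- vial: The vial to roll: amber glass, paper band, white cap; a cylinder 28 mm in diameter, 72 mm long, 60 to 130 g, lying across the bed between the rails (6 mm play at each end). Origin at its centre, 14 mm above the bed's top; its y is the cylinder axis; x and z turn as it rolls. Rolls with well under 1 N; let go while moving slowly it stops within a few mm.
- vial_center (a point): Centre of the vial (same point as the vial's origin), half-way along its axis.
- forceps: Bystander: steel tweezers lying flat, 15 x 118 x 9 mm, origin at the centre of its underside
- marker: Bystander: white felt marker with a dark cap lying flat, 16 x 139 x 15 mm, origin at the centre of its underside
- dropper: Bystander: small standing dropper bottle, 27 mm across, 66 mm tall, origin at the centre of its underside
- bench_timer: Bystander: bench timer lying on its back, 60 x 66 x 19 mm, origin at the centre of its underside
- tape: Bystander: roll of paper tape lying flat, 62 mm across, 18 mm tall, origin at the centre of its underside
Things that resemble listed ones, but are neither listed nor needed, are in the scene too. Leave any black look-alike of the vial alone.

How it is judged:
On the way:
1. the vial is held pressed against the plunger with 4 to 8 N for 0.7 s (contact force between vial and gauge between 4 and 8 N), for 0.7 s.
At the end, for the whole second after the job is handed in: The vial lies still (below 10 mm/s) on the bed, across it (axis within 0.2 rad of the bed's y), its middle between the two engraved lines (within 9.5 mm of halfway) and within 12 mm of the bed's centre line (x of vial_center in the frame of bed between 0.0455 and 0.0645 m and y of vial_center in the frame of bed between -0.012 and 0.012 m and angle between the y axis of vial and the y axis of bed, either way round below 0.2 rad and height (world z) of vial_center below 0.031 m and linear speed of vial below 0.01 m/s); the robot touches nothing.
It fails at once if the vial is pressed on the gauge with 10 N or more (contact force between vial and gauge above 10 N).
It fails at once if the vial is lifted off the bed (centre 20 mm above its rolling height) (height (world z) of vial_center above 0.046 m).
It fails at once if the vial is thrown or rolled faster than 120 mm/s (linear speed of vial above 0.12 m/s).
It fails at once if a bystander is moved by more than 20 mm (distance of any of forceps, marker, dropper, bench_timer, tape from where it was at the start of the episode above 0.02 m).
It also fails if it takes over 70 s, if anything falls off the work surface, if the arm or the gripper's body presses on something with over 40 N, if the wrist force passes 120 N, or if a joint passes its speed limit or range.

## Working session

There is one attempt and no reset: what is moved stays moved. The work goes in short steps, Python scripts to look and compute and a shell command to move; the robot and the scene stay as the last step left them, time stands still between calls to the robot, and variables do not carry over. Pictures are saved under pics/ and viewed, about 8 in all and at most 12, crops included, and the job is handed in when it is done.

```bash
mkdir -p pics
python3 - <<'E'
from plant import manip, imaging
import cv2
print(manip.state())
for n in("scene","top"):
    f=imaging.grab_frame(n); cv2.imwrite(f"pics/{n}0.png",f["frame"]); print(f["mtx"].tolist(),f["world_to_cam"].tolist())
E
```

```text
{'time': 0.0, 'joint_pos': array([ 1.04900743e+00,  5.33701126e-02,  1.61428797e+00,  1.72990444e-05,
        1.47599582e+00, -1.18981352e-01]), 'joint_vel': array([ 0.00094314,  0.0011609 ,  0.00025953,  0.00192972, -0.00094118,
       -0.00103228]), 'joint_efforts': array([-1.25024893e-03, -3.93687129e+01, -3.70172381e+01, -1.11821232e-04,
        7.29892374e-03, -1.10685187e-05]), 'tool_pos': array([0.2446755 , 0.57444387, 0.2300584 ]), 'tool_rot': array([ 4.54472285e-04,  8.34266975e-01,  5.51359731e-01, -9.25050034e-04]), 'contact_force': array([-0.08675466,  0.38188997, -0.22697574]), 'ft_torque': array([ 0.00222666, -0.0318054 ,  0.01005143]), 'gripper_width': 1.0014261646785396}
[[471.56409027727926, 0.0, 325.6465567205022], [0.0, 471.56409027727926, 239.65278044196086], [0.0, 0.0, 1.0]] [[0.5546306723784432, -0.8320653481987825, -0.00721620287097635, -0.37013231444764927], [-0.5357494735991641, -0.35045263045790875, -0.7682157609313619, 0.33937781361666053], [0.6366767773330947, 0.4299421009065888, -0.6401503503652668, 0.595572802257887], [0.0, 0.0, 0.0, 1.0]]
[[617.5424272900099, 0.0, 316.5994260395722], [0.0, 617.5424272900099, 235.50746270988444], [0.0, 0.0, 1.0]] [[-0.029460363860733595, -0.9995187078218207, -0.009718007789217276, -0.04910716451390261], [-0.9946036355211625, 0.03028028244207967, -0.09923060366295555, 0.5806609940502765], [0.09947710877020839, 0.006742196187147565, -0.9950170087095468, 1.1268463212474171], [0.0, 0.0, 0.0, 1.0]]
```

View pics/top0.png

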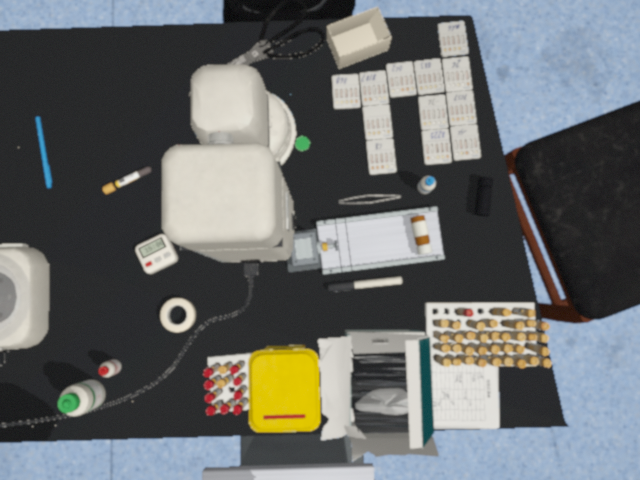

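View pics/scene0.png

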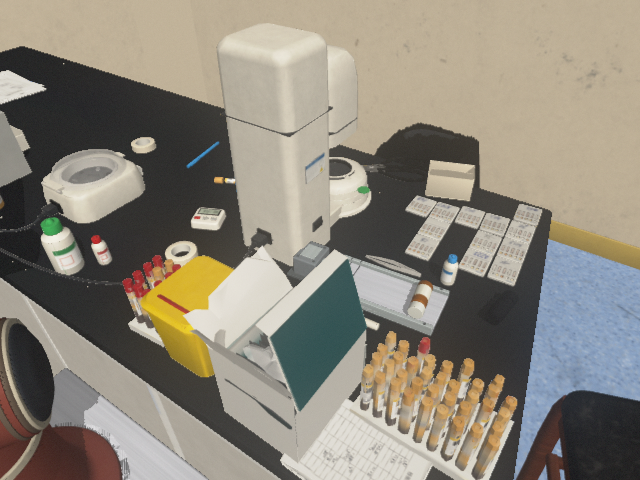

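```bash
cat > h.py <<'E'
from plant import manip, imaging
import cv2, numpy as np
def ray(f,u,v,z):
    T=f["world_to_cam"];R=T[:3,:3];c=-R.T@T[:3,3]
    d=R.T@np.linalg.inv(f["mtx"])@[u,v,1]
    return c+d*(z-c[2])/d[2]
def proj(f,p):
    T=f["world_to_cam"];q=f["mtx"]@(T[:3,:3]@np.asarray(p)+T[:3,3]);return q[:2]/q[2]
def crop(f,x,y,w,h,s,name):
    cv2.imwrite(name,cv2.resize(f["frame"][y:y+h,x:x+w],None,fx=s,fy=s,interpolation=cv2.INTER_CUBIC))
E
python3 - <<'E'
from h import *
f=imaging.grab_frame("top"); crop(f,280,190,180,110,4.4,"pics/c1.png")
E
```

```text
(no output)
```

View pics/c1.png

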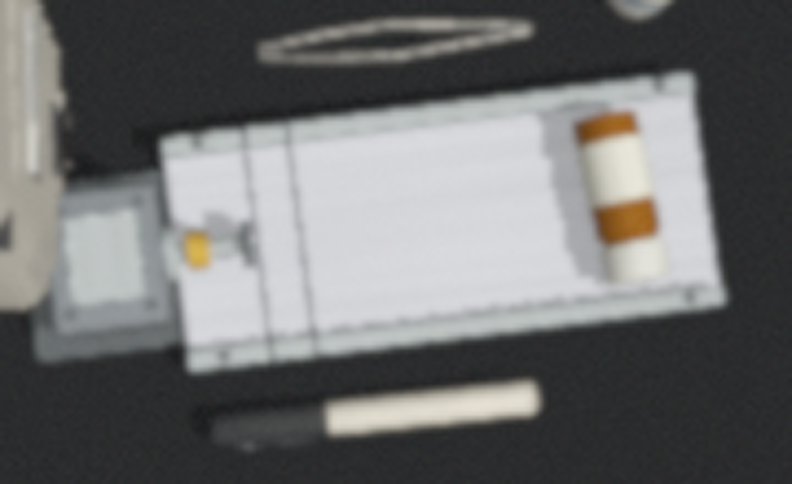

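Run:
```python
from h import *
f=imaging.grab_frame("top")
P=lambda u,v,z: ray(f,280+(u+.5)/4.4-.5,190+(v+.5)/4.4-.5,z)
c=[((160,137),(.1,-.05)),((692,73),(-.13,-.05)),((724,303),(-.13,.05)),((190,370),(.1,.05))]
W=np.array([P(*a,.02)[:2] for a,_ in c]);B=np.array([b for _,b in c])
A=B-B.mean(0);D=W-W.mean(0)
th=np.arctan2((A[:,0]*D[:,1]-A[:,1]*D[:,0]).sum(),(A*D).sum())
R=np.array([[np.cos(th),-np.sin(th)],[np.sin(th),np.cos(th)]]);o=W.mean(0)-R@B.mean(0)
print("th",th,np.degrees(th),"o",o,"res mm",1000*(W-(B@R.T+o)))
np.savez("bed.npz",R=R,o=o,th=th)
tb=lambda p:R.T@(p[:2]-o)
print("lines",[tb(P(*q,.012)) for q in((247,140),(270,345),(292,140),(314,340))])
v=[(582,128),(632,125),(612,275),(660,270)]
print("vial",[tb(P(*q,.026)) for q in v], tb(P(621,197,.026)))
print("disc",tb(P(250,243,.026)))
for n,q in dict(mach=(60,300),forcU=(262,52),forcR=(530,30),mk=(210,425),mkR=(540,398)).items(): print(n,P(*q,0),tb(P(*q,0)))
for n,q in dict(dropper=(427,184),timer=(155,254),tape=(178,315)).items(): p=ray(f,*q,.02);print(n,p,tb(p))
s=imaging.grab_frame("scene")
T=f["world_to_cam"];print("cam",-T[:3,:3].T@T[:3,3]); 
# machine head height from scene: project vertical at several points
for h in(.3,.4,.5): print(h,[ray(f,u,v,h) for u,v in((165,150),(283,150),(290,235),(175,245))])
for h in (.3,.4,.5): print([proj(s,ray(f,290,258,h)) ])
```

```text
th 1.6632763832527442 95.29871692416624 o [ 0.56691234 -0.17043213] res mm [[ 0.37931839  0.17711663]
 [-0.1817498  -0.10619792]
 [ 0.13618369  0.35094095]
 [-0.33375228 -0.42185966]]
lines [array([ 0.06294085, -0.04547209]), array([0.06419705, 0.04362866]), array([ 0.04364454, -0.04308387]), array([0.04519938, 0.04380513])]
vial [array([-0.07903487, -0.03136555]), array([-0.10035448, -0.03002581]), array([-0.08305068,  0.03247932]), array([-0.10353109,  0.03286099])] [-9.14348235e-02 -1.16508871e-05]
disc [0.06768655 0.00014906]
mach [ 0.5403546  -0.02040249  0.        ] [0.15184109 0.01258928]
forcU [ 0.64645304 -0.11169261  0.        ] [ 0.05114306 -0.0846253 ]
forcR [ 0.65255073 -0.22931457  0.        ] [-0.06653938 -0.07983474]
mk [ 0.48431858 -0.08384418  0.        ] [0.09384534 0.07424457]
mkR [ 0.49171841 -0.22673651  0.        ] [-0.04911975  0.08007223]
dropper [ 0.67160366 -0.2787224   0.02      ] [-0.11749558 -0.09424353]
timer [0.55405671 0.23900257 0.02      ] [ 0.40887229 -0.0250099 ]
tape [0.43871216 0.19640015 0.02      ] [0.37710379 0.09377602]
cam [ 0.46398541 -0.07426353  1.17837337]
0.3 [array([0.68331254, 0.14819828, 0.3       ]), array([ 0.67785559, -0.02327474,  0.3       ]), array([ 0.55368781, -0.0303062 ,  0.3       ]), array([0.54432474, 0.13456461, 0.3       ])]
0.4 [array([0.65834284, 0.12287171, 0.4       ]), array([ 0.65350716, -0.02907965,  0.4       ]), array([ 0.54347548, -0.0353106 ,  0.4       ]), array([0.53517836, 0.11079019, 0.4       ])]
0.5 [array([0.63337315, 0.09754515, 0.5       ]), array([ 0.62915872, -0.03488456,  0.5       ]), array([ 0.53326315, -0.040315  ,  0.5       ]), array([0.52603199, 0.08701577, 0.5       ])]
[array([287.17155522, 135.37132131])]
[array([282.97610616,  72.36746155])]
[array([277.76638445,  -5.86792418])]
```

Run:
```python
from h import *
f=imaging.grab_frame("top");s=imaging.grab_frame("scene")
def tri(a,b):
    P=[g["mtx"]@g["world_to_cam"][:3] for g in(f,s)]
    X=cv2.triangulatePoints(P[0],P[1],np.float64(a),np.float64(b)).ravel();X=X[:3]/X[3]
    print(a,b,X.round(3),"err",(proj(f,X)-a).round(1),(proj(s,X)-b).round(1))
tri((430,338),(347,252));tri((410,338),(347,252));tri((430,447),(270,325));tri((410,445),(270,325))
tri((283,240),(300,50));tri((165,240),(220,42)); tri((352,333),(250,238)); tri((250,350),(225,258))
tri((45,260),(140,165))
```

```text
(430, 338) (347, 252) [ 0.396 -0.227  0.251] err [-3.   2.3] [ 7.7 -0.8]
(410, 338) (347, 252) [ 0.401 -0.207  0.235] err [ 1.7 -1.2] [-4.2  0.3]
(430, 447) (270, 325) [ 0.242 -0.221  0.259] err [-1.2  1.1] [ 3.9 -0.3]
(410, 445) (270, 325) [ 0.246 -0.2    0.24 ] err [ 2.4 -2.2] [-7.6  0.3]
(283, 240) (300, 50) [ 0.539 -0.033  0.423] err [ 4.1 -3.3] [-8.1  0.4]
(165, 240) (220, 42) [0.544 0.119 0.407] err [ 2.1 -2.1] [-4.1  0.1]
(352, 333) (250, 238) [ 0.393 -0.102  0.224] err [-9.7 10.3] [26.4 -3.8]
(250, 350) (225, 258) [0.387 0.042 0.113] err [ 5.7 -5.6] [-13.9  -0.1]
(45, 260) (140, 165) [0.543 0.415 0.093] err [-0.5  0.6] [ 1. -0.]
```

```bash
python3 -m pendant '[[[0,0,-0.034,0.03,-0.12,0.1,0.45],[0,0,-0.034,0.03,-0.18,0.1,0.45],[0,0,-0.034,0.04,-0.18,0.1,0.45],[0,0,-0.034,0.04,-0.18,0.08,0.45],[0,0,-0.034,0.04,-0.18,0.06,0.45],[0,0,-0.034,0.04,-0.18,0,0.45],[0,0,-0.034,0.05,-0.18,0,0.45],[0,0,-0.034,0.05,-0.18,0,0.45],[0,0,-0.034,0.05,-0.18,0,0.45],[0,0,-0.034,0.05,-0.18,0,0.45],[0,0,0,0.05,-0.18,0,0.45],[0,0,0,0.05,-0.18,0,0.45],[0,0,0,0.04,-0.18,0,0.45],[0,0,0,0,0,0,0.45]]]'; python3 -c "
from h import *
print(manip.state()['joint_pos'])
f=imaging.grab_frame('scene');cv2.imwrite('pics/s1.png',f['frame'])"
```

```text
time: 2.1
tool_pos: [0.3851, 0.0027, 0.3411]
tool_rot: [0.0, 0.999, 0.047, -0.0]
contact_force: [0.3, 0.9, -0.2]
gripper_width: 0.449
[-1.86553402e-01 -5.93915284e-01  1.96166836e+00 -2.45470551e-04
  1.77425207e+00 -2.80773596e-01]
```

View pics/s1.png

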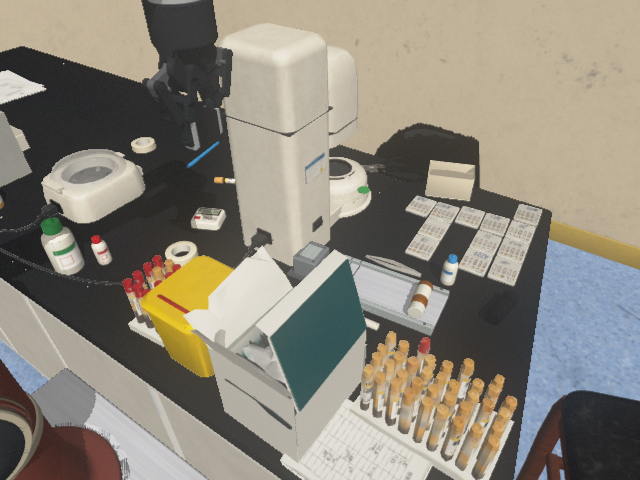

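```bash
python3 -m pendant '[[[0,0,0,0.02,-0.17,0,0.45],[0,0,0,0.02,-0.17,0,0.45],[0,0,0,0.02,-0.17,0,0.45],[0,0,0,0.02,-0.17,0,0.45],[0,0,0,0.02,-0.17,0,0.45],[0,0,0,0.02,-0.17,0,0.45],[0,0,0,0.16,-0.044,0,0.45],[0,0,0,0.16,-0.044,0,0.45],[0,0,0,0.16,-0.044,0,0.45],[0,0,0,0.17,-0.044,0,0.45],[0,0,0,0,0,-0.18,0.45],[0,0,0,0,0,-0.18,0.45],[0,0,0,0,0,-0.18,0.45],[0,0,0,0,0,-0.18,0.45],[0,0,0,0,0,-0.18,0.45],[0,0,0,0,0,-0.18,0.45],[0,0,0,0,0,0,0.45],[0,0,0,0,0,0,0.45]]]'; python3 -c "
from h import *
print(manip.state()['joint_pos'])
f=imaging.grab_frame('scene');cv2.imwrite('pics/s2.png',f['frame'])"
```

```text
time: 4.4
tool_pos: [0.579, -0.2936, 0.0733]
tool_rot: [0.001, 0.999, 0.051, 0.001]
contact_force: [0.3, -1.5, 0.9]
gripper_width: 0.449
[-5.83852649e-01  2.46276015e-01  1.67391061e+00  1.85707268e-04
  1.21886504e+00 -6.85220490e-01]
```

View pics/s2.png

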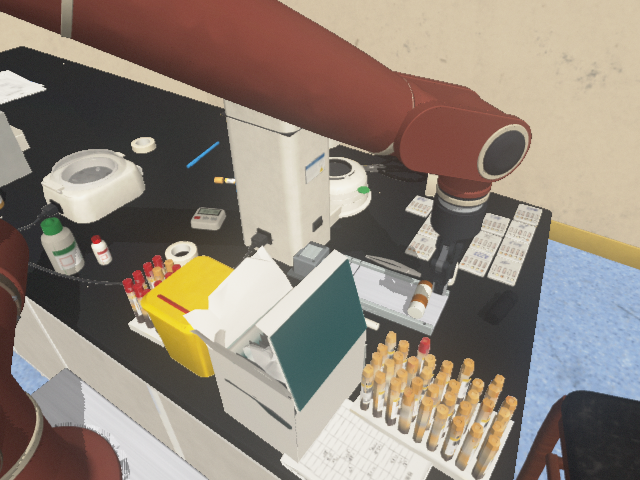

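```bash
python3 -c "
from h import *
f=imaging.grab_frame('top');cv2.imwrite('pics/t2.png',f['frame'])
d=np.load('bed.npz');b=d['R'].T@(manip.state()['tool_pos'][:2]-d['o']);print(b,manip.state()['contact_force'])"
```

```text
[-0.12484997 -0.0011517 ] [ 0.3949716  -0.12821522  0.03437959]
```

View pics/t2.png

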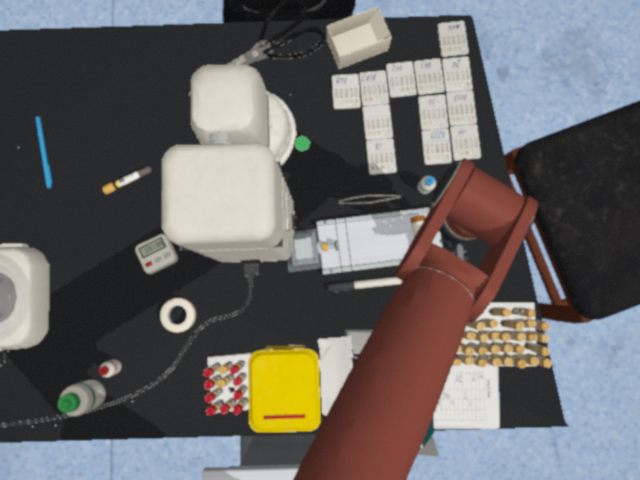

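Run:
```python
from h import *
f=imaging.grab_frame("top");st=manip.state();t=st['tool_pos'][:2];j=st['joint_pos'][0]
d=np.array([np.cos(j),np.sin(j)]);n=np.array([-d[1],d[0]])
for h in(.3,.36,.42):
    print(h,[(round(float((ray(f,*q,h)[:2]-t)@n),3),round(float((ray(f,*q,h)[:2]-t)@d),3)) for q in((400,275),(430,220),(465,162),(480,318),(537,205))])
print([ (h,ray(f,293,240,h).round(3)) for h in (.1,.2,.3,.42)])
```

```text
0.3 [(0.043, -0.134), (0.047, -0.044), (0.048, 0.055), (-0.083, -0.126), (-0.072, 0.055)]
0.36 [(0.049, -0.139), (0.052, -0.056), (0.053, 0.037), (-0.07, -0.132), (-0.058, 0.037)]
0.42 [(0.054, -0.145), (0.057, -0.068), (0.058, 0.018), (-0.056, -0.139), (-0.045, 0.018)]
[(0.1, array([ 0.565, -0.025,  0.1  ])), (0.2, array([ 0.556, -0.03 ,  0.2  ])), (0.3, array([ 0.546, -0.034,  0.3  ])), (0.42, array([ 0.535, -0.04 ,  0.42 ]))]
```

```bash
python3 -m pendant '[[[0,0,0,0,-0.016,0,0.45],[0,0,0,0,0,-0.055,0.45],[0,0,0,0,0,-0.055,0.45],[0,0,0,0,0,-0.055,0.45],[0,0,0,0,0,-0.03,0.45],[0,0,0,0,0,-0.025,0.45],[0,0,0,0,0,0,0.45],[0,0,0,0,0,0,0.45]]]'; python3 -c "
from h import *
print(manip.state()['contact_force'])
f=imaging.grab_frame('scene');crop(f,380,230,110,110,5,'pics/s3.png')"
```

```text
time: 5.55
tool_pos: [0.5779, -0.2982, 0.0168]
tool_rot: [0.0, 0.999, 0.05, 0.0]
contact_force: [-0.1, 1.1, -0.1]
gripper_width: 0.45
[-0.13803211  1.13376577 -0.06207694]
```

View pics/s3.png

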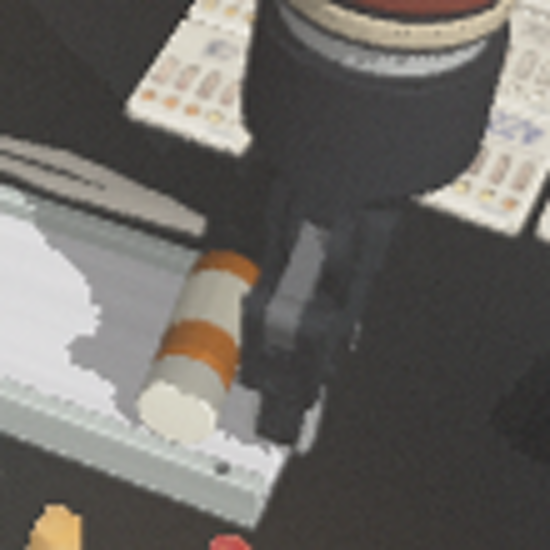

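```bash
python3 -m pendant '[[[0,0,0,0.002,0,-0.013,0.45],[0,0,0,0,0,0,0.45],[0,0,0,0,0.008,0,0.45],[0,0,0,0,0.008,0,0.45],[0,0,0,-0.002,0.008,0,0.45],[0,0,0,-0.001,0.012,0,0.45],[0,0,0,-0.001,0.016,0,0.45],[0,0,0,-0.002,0.02,0,0.45],[0,0,0,-0.002,0.02,0,0.45],[0,0,0,-0.002,0.02,0,0.45],[0,0,0,-0.001,0.016,0,0.45],[0,0,0,-0.001,0.012,0,0.45],[0,0,0,-0.001,0.008,0,0.45],[0,0,0,0,0.004,0,0.45],[0,0,0,0,0,0,0.45],[0,0,0,0,0,0,0.45]]]'; python3 -c "
from h import *
s=manip.state();d=np.load('bed.npz');b=d['R'].T@(s['tool_pos'][:2]-d['o']);print(b,s['contact_force'],s['joint_pos'][0])
f=imaging.grab_frame('scene');crop(f,300,220,170,120,4.5,'pics/s4.png')"
```

```text
time: 7.6
tool_pos: [0.5747, -0.2601, 0.013]
tool_rot: [0.0, 0.999, 0.05, -0.0]
contact_force: [0.1, -0.5, 0.0]
gripper_width: 0.448
[-0.09002041  0.00048847] [ 0.11245205 -0.50122482  0.04805376] -0.5428742381458113
```

View pics/s4.png

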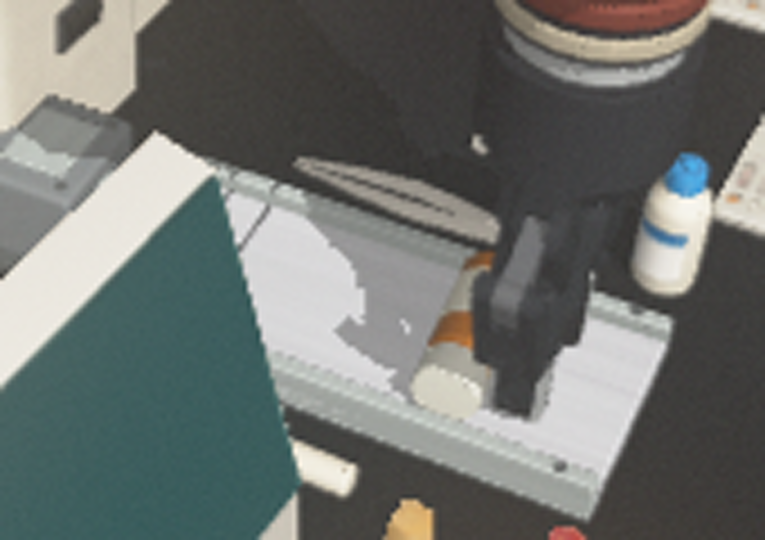

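```bash
python3 -m pendant '[[[0,0,0,-0.002,0.01,0,0.45],[0,0,0,-0.002,0.016,0,0.45],[0,0,0,-0.002,0.022,0,0.45],[0,0,0,-0.002,0.026,0,0.45],[0,0,0,-0.002,0.026,0,0.45],[0,0,0,-0.003,0.026,0,0.45],[0,0,0,-0.002,0.026,0,0.45],[0,0,0,-0.003,0.026,0,0.45],[0,0,0,-0.002,0.026,0,0.45],[0,0,0,-0.003,0.026,0,0.45],[0,0,0,-0.002,0.026,0,0.45],[0,0,0,-0.003,0.026,0,0.45],[0,0,0,-0.002,0.026,0,0.45],[0,0,0,-0.003,0.026,0,0.45],[0,0,0,-0.002,0.026,0,0.45],[0,0,0,-0.002,0.022,0,0.45],[0,0,0,-0.002,0.016,0,0.45],[0,0,0,-0.001,0.01,0,0.45],[0,0,0,0,0.006,0,0.45],[0,0,0,0,0,0,0.45]]]'; python3 -c "
from h import *
s=manip.state();d=np.load('bed.npz');b=d['R'].T@(s['tool_pos'][:2]-d['o']);print(b,s['contact_force'],s['joint_pos'][0])
f=imaging.grab_frame('top');crop(f,280,160,180,130,4.4,'pics/t4.png')"
```

```text
time: 10.15
tool_pos: [0.5647, -0.1564, 0.013]
tool_rot: [-0.0, 0.999, 0.05, -0.0]
contact_force: [0.5, -0.7, 0.3]
gripper_width: 0.447
[0.01422285 0.00091389] [ 0.46148639 -0.70059872  0.32940141] -0.3972421068892557
```

View pics/t4.png

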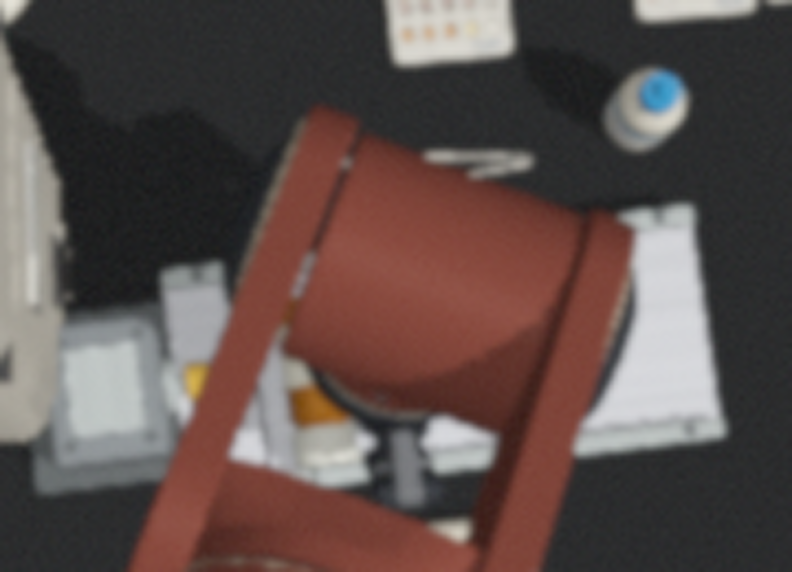

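```bash
python3 -m pendant '[[[0,0,0,-0.001,0.004,0,0.45],[0,0,0,-0.001,0.008,0,0.45],[0,0,0,-0.001,0.008,0,0.45],[0,0,0,-0.001,0.008,0,0.45],[0,0,0,0,0.008,0,0.45],[0,0,0,0,0.004,0,0.45],[0,0,0,0,0,0,0.45]]]'; for i in 1 2 3; do python3 -m pendant '[[[0,0,0,0,0,0,0.45]]]'|grep -E "pos|force";done
```

```text
time: 11.08
tool_pos: [0.5637, -0.1463, 0.013]
tool_rot: [-0.0, 0.999, 0.05, -0.0]
contact_force: [0.4, -1.1, 0.4]
gripper_width: 0.449
tool_pos: [0.5636, -0.1463, 0.0128]
contact_force: [-0.0, -0.2, -1.4]
tool_pos: [0.5635, -0.1464, 0.0128]
contact_force: [0.2, 0.2, -0.4]
tool_pos: [0.5636, -0.1464, 0.0129]
contact_force: [-0.1, 0.1, 0.1]
```

Not in contact yet; creep on in 1 mm steps, reading the force.

```bash
r(){ grep -E "pos|force"|tr '\n' ' ';echo; }
python3 -m pendant '[[[0,0,0,0,0.004,0,0.45],[0,0,0,0,0.004,0,0.45],[0,0,0,0,0,0,0.45]]]'|r
python3 -m pendant '[[[0,0,0,0,0,0,0.45]]]'|r
python3 -m pendant '[[[0,0,0,-0.001,0.004,0,0.45],[0,0,0,0,0.002,0,0.45],[0,0,0,0,0,0,0.45]]]'|r
python3 -m pendant '[[[0,0,0,0,0,0,0.45]]]'|r
```

```text
tool_pos: [0.5639, -0.1446, 0.0132] contact_force: [0.5, -0.7, 1.1] 
tool_pos: [0.5639, -0.1446, 0.0132] contact_force: [0.2, -1.0, 1.0] 
tool_pos: [0.5635, -0.143, 0.0131] contact_force: [1.1, -0.2, 1.1] 
tool_pos: [0.5635, -0.143, 0.0131] contact_force: [-0.2, -0.1, 1.0]
```

```bash
r(){ grep -E "pos|force"|tr '\n' ' ';echo; }
python3 -m pendant '[[[0,0,0,0,0.004,0,0.45],[0,0,0,0,0,0,0.45]]]'|r
python3 -m pendant '[[[0,0,0,0,0,0,0.45]]]'|r
python3 -m pendant '[[[0,0,0,-0.001,0.004,0,0.45],[0,0,0,0,0,0,0.45]]]'|r
python3 -m pendant '[[[0,0,0,0,0,0,0.45]]]'|r
```

```text
tool_pos: [0.5635, -0.1422, 0.0131] contact_force: [-0.0, -2.1, 0.5] 
tool_pos: [0.5634, -0.1422, 0.013] contact_force: [1.3, -2.3, 0.9] 
tool_pos: [0.5633, -0.1413, 0.0131] contact_force: [0.2, -3.3, -0.3] 
tool_pos: [0.5633, -0.1412, 0.0131] contact_force: [0.4, -3.2, 0.2]
```

```bash
r(){ grep -E "pos|force"|tr '\n' ' ';echo; }
python3 -m pendant '[[[0,0,0,0,0.004,0,0.45],[0,0,0,0,0,0,0.45]]]'|r
for i in 1 2 3; do python3 -m pendant '[[[0,0,0,0,0,0,0.45]]]'|r;done
```

```text
tool_pos: [0.5633, -0.1403, 0.0131] contact_force: [0.9, -4.1, -0.9] 
tool_pos: [0.5633, -0.1403, 0.0131] contact_force: [1.3, -5.1, -0.5] 
tool_pos: [0.5633, -0.1403, 0.0131] contact_force: [0.3, -5.6, -0.7] 
tool_pos: [0.5633, -0.1403, 0.0131] contact_force: [1.2, -4.5, -0.1]
```

```bash
r(){ grep -E "pos|force"|tr '\n' ' ';echo; }
python3 -m pendant '[[[0,0,0,0,0.002,0,0.45],[0,0,0,0,0,0,0.45]]]'|r
for i in 1 2 3 4 5; do python3 -m pendant '[[[0,0,0,0,0,0,0.45],[0,0,0,0,0,0,0.45],[0,0,0,0,0,0,0.45]]]'|r;done
```

```text
tool_pos: [0.5632, -0.1399, 0.0131] contact_force: [-0.4, -4.7, -0.4] 
tool_pos: [0.5632, -0.14, 0.0131] contact_force: [0.5, -5.4, -0.0] 
tool_pos: [0.5632, -0.14, 0.0131] contact_force: [-0.5, -5.0, -0.4] 
tool_pos: [0.5632, -0.1399, 0.0131] contact_force: [0.7, -5.5, -0.7] 
tool_pos: [0.5632, -0.14, 0.0131] contact_force: [-0.5, -5.6, -0.1] 
tool_pos: [0.5632, -0.1399, 0.0131] contact_force: [-0.3, -5.7, -0.2]
```

```bash
r(){ grep -E "pos|force"|tr '\n' ' ';echo; }
python3 -m pendant '[[[0,0,0,0,-0.001,0,0.45],[0,0,0,0,-0.001,0,0.45],[0,0,0,0,-0.001,0,0.45],[0,0,0,0,-0.001,0,0.45],[0,0,0,0,-0.001,0,0.45],[0,0,0,0,-0.001,0,0.45],[0,0,0,0,-0.001,0,0.45],[0,0,0,0,-0.001,0,0.45]]]'|r
python3 -m pendant '[[[0,0,0,0,-0.001,0,0.45],[0,0,0,0,-0.001,0,0.45],[0,0,0,0,-0.001,0,0.45],[0,0,0,0,-0.001,0,0.45],[0,0,0,0,-0.001,0,0.45],[0,0,0,0,-0.001,0,0.45],[0,0,0,0,-0.001,0,0.45],[0,0,0,0,-0.001,0,0.45],[0,0,0,0,0,0,0.45],[0,0,0,0,0,0,0.45]]]'|r
python3 -c "
from h import *
f=imaging.grab_frame('top');crop(f,280,160,180,130,4.4,'pics/t5.png')"
```

```text
tool_pos: [0.5632, -0.1412, 0.013] contact_force: [1.0, -1.9, 0.3] 
tool_pos: [0.5632, -0.1435, 0.0131] contact_force: [-0.8, -0.0, -0.4]
```

View pics/t5.png

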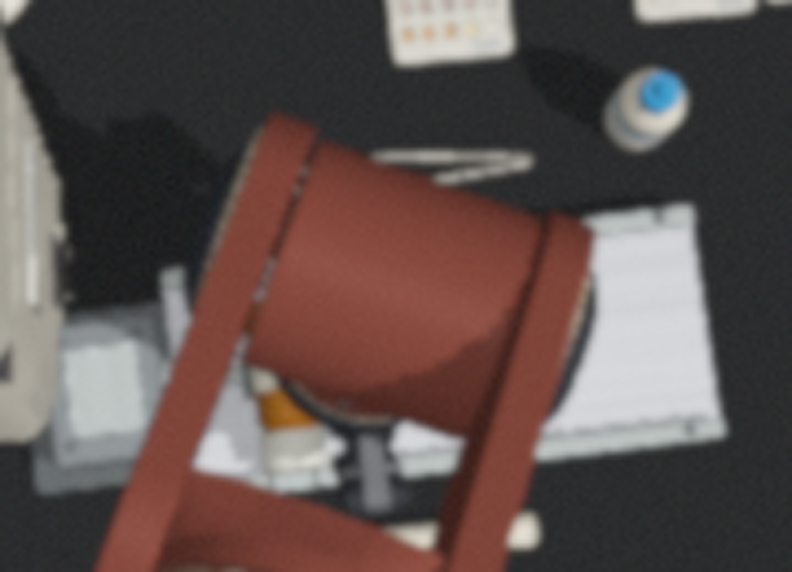

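```bash
python3 -m pendant '[[[0,0,0,0,-0.001,0,0.45],[0,0,0,0,-0.001,0,0.45],[0,0,0,0,-0.002,0,0.45],[0,0,0,0,-0.002,0,0.45],[0,0,0,0,-0.004,0,0.45],[0,0,0,0.001,-0.006,0,0.45],[0,0,0,0.001,-0.01,0,0.45],[0,0,0,0.002,-0.03,0,0.45],[0,0,0,0.004,-0.05,0,0.45],[0,0,0,0.006,-0.06,0,0.45],[0,0,0,0.006,-0.06,0,0.45],[0,0,0,0.006,-0.06,0,0.45],[0,0,0,0.006,-0.06,0,0.45],[0,0,0,0.006,-0.06,0,0.45],[0,0,0,0.004,-0.04,0,0.45],[0,0,0,0,0,0.1,0.45],[0,0,0,0,0,0.1,0.45],[0,0,0,0,0,0,0.45],[0,0,0,0,0,0,0.45]]]'
python3 -c "
from h import *
f=imaging.grab_frame('top');crop(f,280,190,180,110,4.4,'pics/t6.png')"
```

```text
time: 20.62
tool_pos: [0.5733, -0.2547, 0.0621]
tool_rot: [-0.0, 0.999, 0.05, -0.001]
contact_force: [-0.9, 0.4, 0.3]
gripper_width: 0.453
```

View pics/t6.png

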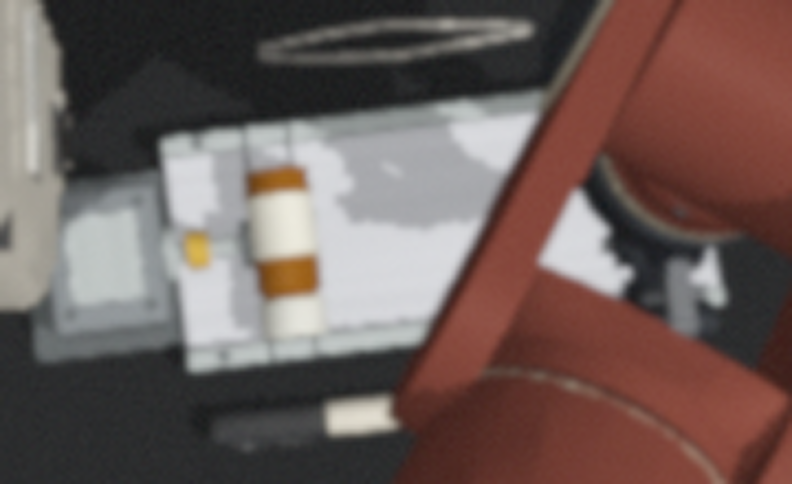

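Run:
```python
from h import *
f=imaging.grab_frame("top");d=np.load("bed.npz")
for u,v in((279,180),(295,328),(287,252)):
    print(d['R'].T@(ray(f,280+(u+.5)/4.4-.5,190+(v+.5)/4.4-.5,.026)[:2]-d['o']))
a=cv2.imread("pics/t6.png");crop(f,280,190,180,110,4.4,"pics/t7.png");b=cv2.imread("pics/t7.png")
print(np.abs(a[140:350,220:350].astype(int)-b[140:350,220:350]).mean())
```

```text
[ 0.05205323 -0.02508185]
[0.05326648 0.03837245]
[0.0525539  0.00588588]
0.6432478632478632
```

```bash
python3 -c "
from plant import manip
print(manip.job_done(), manip.state()['time'])"
```

```text
the job is handed in; nothing more can be done
the job is handed in; nothing more can be done
```

The job is handed in, and no verdict was reported. I rolled the vial along the bed with the half-open fingers and pressed it on the plunger. Then I eased off at about 2 mm/s and drew the gripper clear.

- **Press:** the wrist force read about 5.0–5.7 N for roughly 2 s, and no reading was above 5.7 N. The plunger travel from first contact, about 3.1 mm, suggests nearer 6 N. The two differ by about the sensor noise of around 0.7 N, and both lie within 4–8 N.
- **Final position:** the last top image puts the vial's middle at bed x ≈ 52.6 mm and y ≈ 6 mm, with its axis within about 0.02 rad of straight across. Two frames taken one after the other matched, so it was lying still. The y value is at the end of the vial's play between the rails but inside the 12 mm limit.
- **Surroundings:** the tool is about 9 cm behind the vial and 50 mm above the bed, touching nothing. The forceps lie in the same place in the first and last top pictures, as does the visible part of the marker. The other bystanders were not re-measured after the push, but the fingers stayed between the rails and went nowhere near them. The vial's speed was not measured directly: the commanded push stayed at or below 52 mm/s.

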